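Make up the travelling paint kit

TASK

Make up the travelling paint kit in the wooden box: it must end up with exactly one squat jar, one slim bottle and one mixing palette, so see which pot it already has, leave that one and its spare alone, and stand one pot of the missing kind upright in the empty pot bay. Also take the mixing palette from the drying rack and fit it flat on the floor of its own bay, wells up, one end hooked under the brass lip and the other end let down inside the bay. Leave the remaining pots and the tape, dish and brush pot where they are.

Things in the scene. Friction and masses are not known exactly. Their poses are not given: they have to be found in the camera images.
- kit: Fixed shallow wooden box 220 (x) x 150 (y) mm, walls 22 mm high, floor 6 mm thick. Origin: centre of its underside, z up. The -x end, away from the robot, carries a brass lip. In x: end wall 8 mm thick, palette bay -102 to 20 mm (134 mm wide), cross wall 6 mm thick and 22 mm high, two pot bays side by side 26 to 102 mm (each 76 x 64 mm, 6 mm wall between), end wall.
- kit_seat (a point): Floor of the palette bay, 6 mm above the table: where the middle of the palette's underside belongs, its length along the kit's x (2 mm play in x, 4 mm in y each way). Corner cleats 12 mm wide, tops 18 mm above the table, guide it: inner faces at y = +-32 mm, at x -102 to -78 and 6 to 20 mm of the kit. Between them are 39 mm free each side of the palette for fingers.
- kit_lip (a point): Middle of the brass lip's free lower edge, 22.5 mm above the table, 16.5 above the bay floor. The lip is 4 mm thick, as wide as the box, and overhangs the bay by 10 mm. From its edge to the cross wall is only 112 mm, so the 118 mm palette goes in one end first, tilted about 15 degrees, its end under the lip near the end wall, and is then swung down. Kit's +x points into the bay.
- bay_empty (a point): Centre of the floor of the kit's pot bay at +y (6 mm above the table), empty at the start.
- bay_taken (a point): Centre of the floor of the kit's pot bay at -y (6 mm above the table), holds one pot at the start.
- rack: Fixed wooden drying rack: base 100 (x) x 150 (y) x 12 mm with four upright dowels 6 mm thick, 34 mm tall, at x = +-12, y = +-44 mm; the palette stands on a long edge between them (slot 18 mm wide, along y). Origin: centre of the underside. The table is free for 0.2 m on its -x side.
- palette: White glazed mixing palette, rigid dish 118 (x) x 56 (y) x 12 (z) mm, about 120 g: four open wells on the +z face, flat underside, both ends alike. Rims and well dividers are 4 mm wide and 12 mm high. Origin: centre of the underside. At the start it stands in the rack on a long edge, its y up, its z (wells) level along the rack's +x, top edge 68 mm above the table.
- stock: Fixed plywood board 190 x 200 x 6 mm on the table on which the stock of pots stands (their undersides 6 mm up), about 85 mm or more apart. Origin at the centre of its underside.
- jar_a: White plastic pot, black cap, about 140 g, one of two alike; round about its z (up), origin at the centre of its underside. SQUAT JAR: straight body 54 mm in diameter, cap 55 mm in diameter over the top 12 mm, 50 mm tall in all. Starts on the plywood board or in the kit's pot bay at -y: one of the four pots is in the box, which one varies.
- jar_b: White plastic pot, black cap, about 140 g, one of two alike; round about its z (up), origin at the centre of its underside. SQUAT JAR: straight body 54 mm in diameter, cap 55 mm in diameter over the top 12 mm, 50 mm tall in all. Starts on the plywood board or in the kit's pot bay at -y: one of the four pots is in the box, which one varies.
- bottle_a: White plastic pot, black cap, about 80 g, one of two alike; round about its z (up), origin at the centre of its underside. SLIM BOTTLE: straight body 36 mm in diameter up to 46 mm, then a shoulder and a cap 21 mm in diameter, 66 mm tall in all. Starts on the plywood board or in the kit's pot bay at -y: one of the four pots is in the box, which one varies.
- bottle_b: White plastic pot, black cap, about 80 g, one of two alike; round about its z (up), origin at the centre of its underside. SLIM BOTTLE: straight body 36 mm in diameter up to 46 mm, then a shoulder and a cap 21 mm in diameter, 66 mm tall in all. Starts on the plywood board or in the kit's pot bay at -y: one of the four pots is in the box, which one varies.
- tape: Bystander: roll of brown tape lying flat, 90 mm across, 24 mm high; origin at the centre of its underside.
- dish: Bystander: white dish 100 mm across, 28 mm high; origin at the centre of its underside.
- brushes: Bystander: grey pot 72 mm across, 90 mm high, with brushes standing up to about 235 mm; origin at the centre of its underside.
There are look-alikes about, which are no part of the job. Several things have the shape of the palette; the one meant has the colours described above.

How it is judged:
By the outcome, as a careful person would: the job done as asked, in the order asked, and still so for the second after the job is handed in, with the robot touching nothing.
It also fails if it takes over 69 s, if anything falls off the work surface, if the arm or the gripper's body presses on something with over 40 N, if the wrist force passes 120 N, or if a joint passes its speed limit or range.

ROBOT

A 6-joint arm with a two-finger parallel gripper is mounted at the origin on the work surface. World frame = base frame: x ahead of the robot, y to its left, z up, the work surface at z = 0. Lengths are in m, angles in rad, forces in N, time in s.
With the tool pointing down it reaches from about 0.275 to 1 m from the base axis. Payload 8.4 kg.
Tool frame: the origin (TCP) lies between the finger pads; the fingertips stand 19 mm ahead of it and the grasp point (between the pads) is the TCP (arm.nose_length is the distance from the TCP to the fingertips, in m); z points along the fingers, y is the line along which they close (so a half turn about z gives the same grasp; the last joint's range is limited). The gripper opens to 85 mm and grips with 20 to 120 N. Pads are 22 mm wide; open, the fingers measure 114 mm over their backs; the gripper's body (76 mm by 85 mm) begins 54 mm behind the grasp point. The pads swing forward as they close: fully open they stand 13 mm farther back than shut.
Start: joints at [1.303, 0.353, 1.633, -0, 1.155, -0.002], TCP at [0.164, 0.603, 0.25] pointing down, gripper open.
Joint ranges: [-2.63, 2.63], [-0.92, 2.1], [0.06, 2.66], [-1.3, 4.44], [0, 2.69], [-3.02, 3.02]. Speed limits (rad/s): [2.22, 2.22, 2.79, 3.14, 3.14, 3.14].

INTERFACE

Orientations are given as a rotation vector (axis times angle).
In Python, from plant import arm gives the robot as it stands.
- The arm moves only by the tool drive_tool, never from a script. Its argument "deltas" is a list of rows, each a list of 5 numbers: the shift along the tool's x, y, z in cm, then the turn about the tool's z in degrees, then the finger opening in cm, from 0 to 8.54. A call has 1 to 10 rows; each row shifts and turns the commanded pose from where the row before left it, along the tool's axes as they then stand; what a row does not reach is not made up. A row lasts 1/12 s, in which the tool goes at most 41.7 mm and 7.16 degrees, less where a joint would pass 70% of its speed; a pose out of reach is approached as far as the arm can. A call with a gripper value outside its range is refused whole. The fingers move at their own pace and stop on an object; "grip_force" is the grip in N (left out, the last holds). Time passes only in rows, so rows that do not move let the fingers close. It gives the time, the measured TCP pose, the force, the opening and the grip force at its end, in the units of the state.
- arm.read_state(): the state, without advancing time (a new reading comes with each control period).
- arm.get_image(name): name is "scene" or "top" or "wrist"; returns a dict with "color" (420x560x3 uint8, red, green, blue), "z_map" (420x560 float32, m along the optical axis (not along the pixel's ray), 0 where there is no reading), "intrinsics" (3x3 intrinsics, pixels), "cam_to_world" (4x4, takes a point from camera to world coordinates). Camera axes: x right, y up, looking along -z (the intrinsics and any distortion apply to the point x, -y, -z); pixel columns grow to the right and rows downward; lengths in m; the calibration is good to about 2 mm. A picture is of the moment at which its call begins.
- arm.close_job(): hands the job in; it is judged then, once.
Trained networks look in the newest picture that a camera, given by its name, has taken for a name from the list of things; names that differ only in an ending like _2 or _b are one class to them, and where a whole thing is asked for, a point or a joint stands for the part that bears it (a point fixed in the world has none). Each returns a list of dicts, best first, with "conf" (0 to 1); they miss things now and then, are a little off and sometimes report something else, mostly with a low value. They report only what shows in the picture. A call takes as long as a camera call. They do not tell look-alikes from the thing itself.
- arm.spot_in(camera, query): "rect" ([left, top, right, bottom] in pixels, round what is visible of it).
- arm.cut_out(camera, query): "pixels" (420x560 bool, what is visible of it) and "rect" ([left, top, right, bottom] in pixels, round what is visible of it).
The state is a dict: "time_s": time; "joint_positions": joint angles; "qvel": joint speeds; "joint_torque": joint torques, N m; "eef_pos": TCP position; "tcp_rot": TCP orientation; "wrist_force": force on the tool from outside, world axes, zero at the start; "wrist_torque": the same for the moment, N m; "finger_gap": finger opening in m; "grip_force": force on a finger pad.
Only numpy, scipy, OpenCV 4.12 (cv2) and the standard library are available. Lean on these libraries where they do the work, as an engineer would, in place of code of your own. Each camera call takes 0.05 s, during which the arm holds its last target. There are 200 camera calls.

## Working session

There is one attempt and no reset: what is moved stays moved. The work goes in short steps, Python scripts to look and compute and a tool call to move; the robot and the scene stay as the last step left them, time stands still between calls to the robot, and variables do not carry over. Pictures are saved under pics/ and viewed, at most 10 in all, crops included, and the job is handed in when it is done.

Besides the shell and the picture viewer there is one more tool, called after "Call:" by a JSON object that holds its "fn" and its "kwargs". drive_tool: Moves the arm, as the interface text tells. Its arguments: {"type":"object","properties":{"deltas":{"type":"array"},"grip_force":{"type":"number"}},"required":["deltas"]}

```bash
ls; mkdir -p pics
cat > h.py <<'E'
import numpy as np, cv2
from plant import arm
from scipy.spatial.transform import Rotation as R
def cloud(im):
    z=im["z_map"];K=np.array(im["intrinsics"]);T=np.array(im["cam_to_world"])
    v,u=np.mgrid[:z.shape[0],:z.shape[1]]
    P=np.stack([(u-K[0,2])/K[0,0]*z,-(v-K[1,2])/K[1,1]*z,-z],-1)
    W=P@T[:3,:3].T+T[:3,3]; W[z==0]=np.nan
    return W
def save(im,name,crop=None,s=1):
    c=im["color"][...,::-1]
    if crop: l,t,r,b=crop; c=c[t:b,l:r]
    cv2.imwrite("pics/"+name,cv2.resize(c,None,fx=s,fy=s,interpolation=cv2.INTER_CUBIC))
E
python3 - <<'E'
from h import *
a=arm.get_image("top");b=arm.get_image("scene")
c=np.hstack([a["color"],b["color"]])[...,::-1]
cv2.imwrite("pics/a.png",cv2.resize(a["color"][...,::-1],None,fx=1.42,fy=1.42)); cv2.imwrite("pics/b.png",b["color"][...,::-1])
np.savez("top0.npz",W=cloud(a),c=a["color"])
W=cloud(a)
for q in ["kit","rack","palette","jar_a","bottle_a","stock","tape","dish","brushes"]:
    for d in arm.cut_out("top",q):
        m=d["pixels"]; p=W[m]; print(q,round(d["conf"],2),np.round(d["rect"]),np.round(np.nanmedian(p,0),3),np.round(np.nanpercentile(p,[2,98],axis=0),3).tolist())
print(arm.read_state())
E
```

```text
pics
kit 0.73 [241. 193. 306. 278.] [0.571 0.042 0.008] [[0.456, -0.031, 0.002], [0.668, 0.128, 0.028]]
rack 0.64 [385. 204. 440. 242.] [ 0.585 -0.34   0.013] [[0.545, -0.413, 0.008], [0.639, -0.27, 0.033]]
rack 0.62 [227. 136. 261. 170.] [0.806 0.125 0.023] [[0.755, 0.088, 0.0], [0.843, 0.169, 0.028]]
rack 0.39 [149. 152. 198. 190.] [0.724 0.301 0.063] [[0.689, 0.267, 0.003], [0.758, 0.335, 0.207]]
rack 0.16 [146. 276. 170. 298.] [0.426 0.355 0.056] [[0.402, 0.333, 0.013], [0.45, 0.384, 0.06]]
palette 0.73 [404. 155. 444. 174.] [ 0.748 -0.365  0.056] [[0.726, -0.421, 0.016], [0.771, -0.317, 0.061]]
palette 0.52 [390. 219. 442. 228.] [ 0.592 -0.333  0.067] [[0.585, -0.395, 0.011], [0.604, -0.281, 0.072]]
jar_a 0.82 [146. 280. 172. 298.] [0.426 0.355 0.056] [[0.4, 0.333, 0.014], [0.449, 0.385, 0.061]]
jar_a 0.75 [257. 252. 277. 270.] [0.489 0.068 0.057] [[0.468, 0.046, 0.052], [0.513, 0.09, 0.061]]
jar_a 0.46 [184. 267. 203. 284.] [0.46  0.264 0.056] [[0.443, 0.251, 0.013], [0.475, 0.283, 0.076]]
bottle_a 0.5 [152. 242. 172. 256.] [0.529 0.344 0.055] [[0.513, 0.335, 0.012], [0.545, 0.
[... 511 characters left out ...]
]]
{'time_s': 0.55, 'joint_positions': array([ 1.30258980e+00,  3.53035179e-01,  1.63342581e+00,  1.45499904e-05,
        1.15518908e+00, -2.40861219e-03]), 'qvel': array([-0.00071106, -0.00090158, -0.00191377,  0.00180364, -0.00116346,
        0.00206153]), 'joint_torque': array([ 7.73937245e-05, -6.04782271e+01, -3.42253447e+01, -8.98743565e-05,
        1.47806633e-03, -1.43236190e-05]), 'eef_pos': array([0.1641728 , 0.60304166, 0.25024792]), 'tcp_rot': array([-4.16292817e-01, -3.11386788e+00,  8.65434865e-05]), 'wrist_force': array([ 0.03851105,  0.33933323, -0.47139627]), 'wrist_torque': array([-0.07223669, -0.0201484 ,  0.01783253]), 'grip_force': 0.0, 'finger_gap': 0.08551511600952957}
```

View pics/a.png

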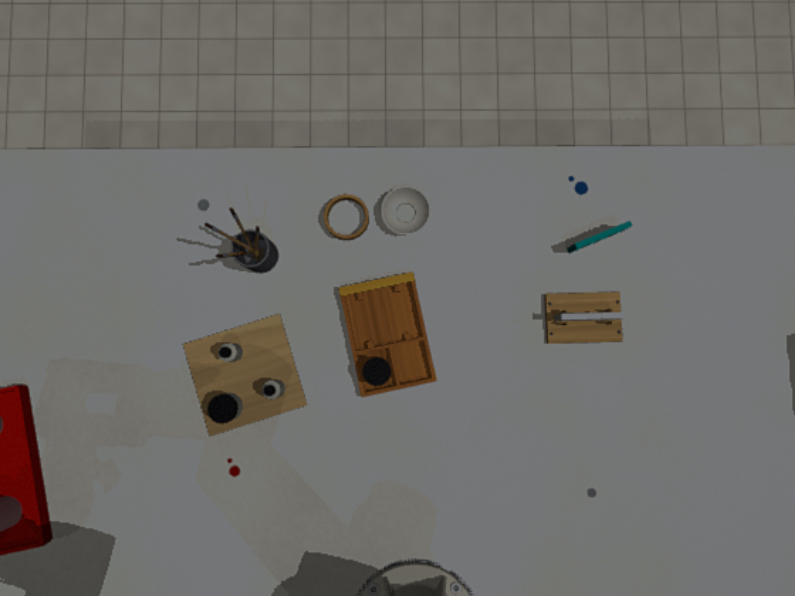

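View pics/b.png

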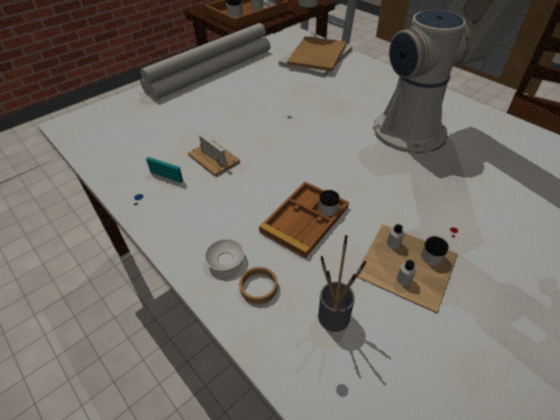

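Top view: the box (top px 241-306, 193-278) holds a squat jar at (267,261), so a slim bottle is missing. The bottles are at (160,248) and (190,275). There are two palette-shaped things: teal at (424,165) and white in the rack at (416,223). The white one in the rack fits the description. I'll confirm it in a crop.

```bash
cat >> h.py <<'E'
def rem(x,y,z,ydir):
    """remaining move to target; ydir=world angle (deg) of tool y. Turn first, then shift."""
    s=arm.read_state(); r=R.from_rotvec(s["tcp_rot"]).as_matrix(); p=s["eef_pos"]
    a=np.degrees(np.arctan2(r[1,1],r[0,1])); d=-((ydir-a+90)%180-90)  # tool z down
    r2=r@R.from_euler('z',d,degrees=True).as_matrix()
    print("t %.2f tcp %s yang %.1f turn %.1f (q6 %.2f) shift cm %s"%(s["time_s"],np.round(p,4),a,d,s["joint_positions"][5],np.round((np.array([x,y,z])-p)@r2*100,2)), "gap %.3f F %s"%(s["finger_gap"],np.round(s["wrist_force"],1)))
E
python3 - <<'E'
from h import *
W=np.load("top0.npz")["W"]
def box(l,t,r,b): 
    P=W[t:b,l:r].reshape(-1,3); return P[np.isfinite(P[:,0])]
def rect(P): return cv2.minAreaRect((P[:,:2]*1000).astype(np.float32))
P=box(233,187,314,284); k=P[(P[:,2]>.017)&(P[:,2]<.034)]; print("kit",rect(k),len(k))
P=box(375,195,450,250); k=P[(P[:,2]>.008)&(P[:,2]<.02)]; print("rack",rect(k),len(k))
k=P[(P[:,2]>.060)]; print("pal",rect(k),np.median(k,0),len(k))
for n,b in dict(b1=(150,238,178,262),b2=(180,262,206,290)).items():
    P=box(*b); k=P[P[:,2]>.066]; print(n,k.mean(0),rect(k),len(k))
P=box(250,245,285,278);k=P[P[:,2]>.05]; print("jar",k.mean(0))
b=arm.get_image("scene")
A=cv2.resize(b["color"][125:185,140:250],(770,420),interpolation=2)
cv2.imwrite("pics/c.png",A[...,::-1])
rem(.529,.344,.2,0)
E
```

```text
kit ((562.9899291992188, 48.63232421875), (219.80038452148438, 152.2491912841797), 11.673015594482422) 1162
rack ((584.3134765625, -354.3476867675781), (120.77626037597656, 175.02566528320312), 3.273746967315674) 1554
pal ((592.7892456054688, -339.9152526855469), (118.31185150146484, 11.216007232666016), 89.53020477294922) [ 0.5926607  -0.3414862   0.06824284] 201
b1 [0.53015567 0.3518105  0.07191818] ((530.1538696289062, 352.430419921875), (19.379636764526367, 19.062833786010742), 41.41302490234375) 55
b2 [0.4588086  0.26808058 0.0720548 ] ((458.7911682128906, 267.9845275878906), (17.93291664123535, 18.612058639526367), 87.96742248535156) 53
jar [0.491288   0.06895197 0.05650206]
t 0.60 tcp [0.1642 0.6031 0.2503] yang 74.8 turn 74.8 (q6 -0.00) shift cm [-25.91  36.48   5.03] gap 0.085 F [-0.1 -0.5  0.2]
```

View pics/c.png

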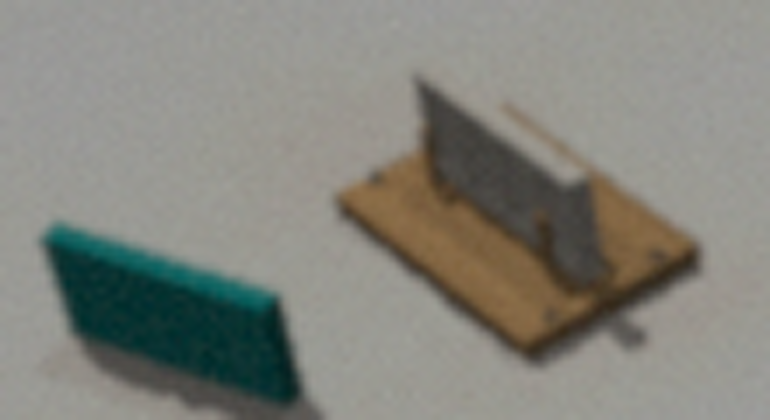

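Call:
{"fn": "drive_tool", "kwargs": {"deltas": [[0,0,0,7,6],[0,0,0,7,6],[0,0,0,7,6],[0,0,0,7,6],[0,0,0,7,6],[0,0,0,7,6],[0,0,0,7,6],[0,0,0,7,6],[0,0,0,7,6]], "grip_force": 30}}

```text
time_s: 1.35
eef_pos: [0.1642, 0.603, 0.2503]
tcp_rot: [1.989, 2.432, 0.0]
wrist_force: [0.2, -0.5, 0.3]
finger_gap: 0.0599
grip_force: 0.0
```

Run:
```python
from h import *
rem(.459,.268,.16,11.7)
```

```text
t 1.35 tcp [0.1642 0.603  0.2503] yang 11.4 turn -0.3 (q6 1.10) shift cm [-38.79  22.07   9.03] gap 0.060 F [ 0.2 -0.5  0.3]
```

Call:
{"fn": "drive_tool", "kwargs": {"deltas": [[-3,1.7,0.5,0,6],[-3,1.7,0.5,0,6],[-3,1.7,0.5,0,6],[-3,1.7,0.5,0,6],[-3,1.7,0.5,0,6],[-3,1.7,0.5,0,6],[-3,1.7,0.5,0,6],[-3,1.7,0.5,0,6],[-3,1.7,0.5,0,6],[-3,1.7,0.5,0,6]]}}

```text
time_s: 2.18
eef_pos: [0.3927, 0.3427, 0.2003]
tcp_rot: [1.982, 2.438, 0.001]
wrist_force: [0.1, 0.1, 1.9]
finger_gap: 0.0599
grip_force: 0.0
```

Call:
{"fn": "drive_tool", "kwargs": {"deltas": [[-3,1.7,1,0,6],[-3,1.7,1,0,6],[-2,1.2,1,0,6],[-0.8,0.5,1,0,6],[0,0,0,0,6],[0,0,0,0,6]]}}

```text
time_s: 2.68
eef_pos: [0.4592, 0.2683, 0.1599]
tcp_rot: [-1.983, -2.436, 0.002]
wrist_force: [0.4, -0.2, -0.2]
finger_gap: 0.0602
grip_force: 0.0
```

Run:
```python
from h import *
w=arm.get_image("wrist"); W=cloud(w)
for d in arm.cut_out("wrist","bottle_a")+arm.cut_out("wrist","jar_a"):
    p=W[d["pixels"]]; p=p[np.isfinite(p[:,0])]; k=p[p[:,2]>p[:,2].max()-.006]; print(round(d["conf"],2),d["rect"],k.mean(0).round(4),len(k))
save(w,"d.png")
rem(.459,.268,.045,11.7)
```

```text
0.97 [368.5, 79.6, 445.1, 137.2] [0.5309 0.3515 0.0728] 1021
0.92 [255.3, 173.7, 301.1, 235.3] [0.4601 0.2687 0.0728] 783
0.96 [208.6, 13.6, 298.2, 112.0] [0.4257 0.3598 0.057 ] 6650
t 2.83 tcp [0.4592 0.2695 0.1609] yang 11.8 turn 0.1 (q6 0.32) shift cm [-0.15 -0.05 11.59] gap 0.060 F [-0.6  0.7  0.2]
```

View pics/d.png

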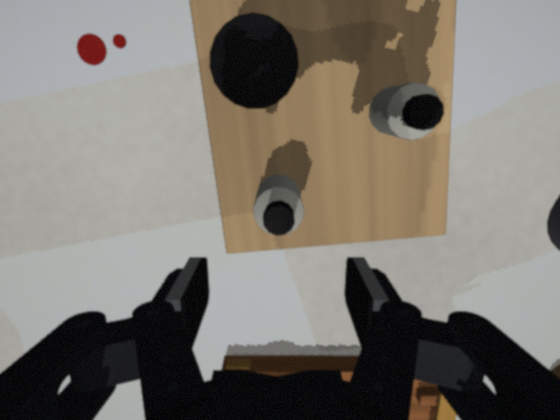

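The wrist view shows the near bottle at (278,210), centred between the finger lines at about (207,275) and (348,275), so I descend.

Call:
{"fn": "drive_tool", "kwargs": {"deltas": [[0,0.1,2.5,0,6],[0,0,2.5,0,6],[0,0,2.5,0,6],[0,0,2.5,0,6],[0,0,1.5,0,6],[0,0,0,0,6],[0,0,0,0,2],[0,0,0,0,2],[0,0,0,0,2],[0,0,0,0,2]], "grip_force": 30}}

```text
time_s: 3.67
eef_pos: [0.4614, 0.2692, 0.0467]
tcp_rot: [1.981, 2.437, 0.004]
wrist_force: [-0.6, 1.5, 5.6]
finger_gap: 0.035
grip_force: 30.4
```

Call:
{"fn": "drive_tool", "kwargs": {"deltas": [[0,0,0,0,2],[0,0,0,0,2],[0,0,0,0,2],[0,0,-1,0,2],[0,0,-2,0,2],[0,0,-2,0,2],[0,0,-2,0,2],[0,0,-1,0,2],[0,0,0,0,2]]}}

```text
time_s: 4.42
eef_pos: [0.4621, 0.2692, 0.1281]
tcp_rot: [1.981, 2.436, 0.007]
wrist_force: [-0.3, 0.4, -1.0]
finger_gap: 0.0348
grip_force: 30.4
```

Run:
```python
from h import *
rem(.5074,.0014,.125,11.7)
```

```text
t 4.42 tcp [0.4621 0.2692 0.1281] yang 11.8 turn 0.1 (q6 0.32) shift cm [-27.14  -1.     0.27] gap 0.035 F [-0.3  0.4 -1. ]
```

Call:
{"fn": "drive_tool", "kwargs": {"deltas": [[-2,-0.1,0,0,2],[-3,-0.1,0,0,2],[-3,-0.1,0,0,2],[-3,-0.1,0,0,2],[-3,-0.1,0,0,2],[-3,-0.1,0,0,2],[-3,-0.1,0,0,2],[-3,-0.1,0,0,2],[-2,-0.1,0,0,2],[-1.5,0,0,0,2]]}}

```text
time_s: 5.25
eef_pos: [0.5054, 0.0052, 0.1244]
tcp_rot: [-1.983, -2.436, 0.002]
wrist_force: [0.1, -0.6, -0.6]
finger_gap: 0.0351
grip_force: 30.4
```

Call:
{"fn": "drive_tool", "kwargs": {"deltas": [[-0.6,0,0,0,2],[0,0,0,0,2],[0,0,0,0,2]]}}

```text
time_s: 5.5
eef_pos: [0.5067, 0.0016, 0.1248]
tcp_rot: [-1.982, -2.436, 0.001]
wrist_force: [0.8, 0.6, -0.4]
finger_gap: 0.0352
grip_force: 30.4
```

Run:
```python
from h import *
w=arm.get_image("wrist"); W=cloud(w); np.savez("w1.npz",W=W,c=w["color"])
P=W.reshape(-1,3); P=P[np.isfinite(P[:,0])]
d=arm.cut_out("wrist","jar_a")
for e in d:
    p=W[e["pixels"]];p=p[np.isfinite(p[:,0])];k=p[p[:,2]>.05];print("jar",round(e["conf"],2),k.mean(0).round(4),cv2.minEnclosingCircle((k[:,:2]*1000).astype(np.float32)))
save(w,"e.png")
rem(.5074,.0014,.05,11.7)
```

```text
jar 0.62 [0.4927 0.0685 0.0569] ((492.9720153808594, 67.66328430175781), 27.428184509277344)
t 5.60 tcp [0.5068 0.0022 0.125 ] yang 11.8 turn 0.1 (q6 -0.21) shift cm [-0.09  0.05  7.5 ] gap 0.035 F [ 0.4  1.3 -1. ]
```

View pics/e.png

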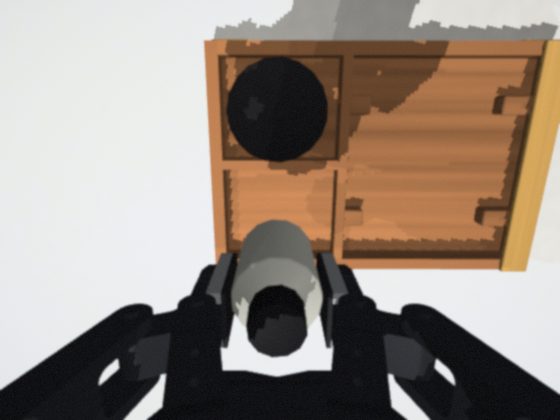

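The wrist view shows the bottle at (278,280), centred over the empty bay (columns 222-338), with the jar's cap at (277,108). I lower it and release.

Call:
{"fn": "drive_tool", "kwargs": {"deltas": [[0,0,2,0,2],[0,0,2,0,2],[0,0,1.5,0,2],[0,0,1,0,2],[0,0,0.8,0,2],[0,0,0.5,0,2],[0,0,0,0,2],[0,0,0,0,2],[0,0,0,0,5],[0,0,0,0,5]]}}

```text
time_s: 6.43
eef_pos: [0.5076, 0.0014, 0.0478]
tcp_rot: [1.981, 2.437, 0.001]
wrist_force: [-0.3, 0.0, 0.3]
finger_gap: 0.05
grip_force: 0.0
```

Call:
{"fn": "drive_tool", "kwargs": {"deltas": [[0,0,0,0,5],[0,0,-1,0,5],[0,0,-2,0,5],[0,0,-3,0,5],[0,0,-4,0,5],[0,0,-4,0,5],[0,0,-3,0,5],[0,0,0,0,5]]}}

```text
time_s: 7.1
eef_pos: [0.5105, 0.0013, 0.2245]
tcp_rot: [1.977, 2.431, 0.01]
wrist_force: [1.2, -0.7, 0.6]
finger_gap: 0.0502
grip_force: 0.0
```

Run:
```python
from h import *
w=arm.get_image("wrist"); W=cloud(w)
for q in ("bottle_a","jar_a"):
  for e in arm.cut_out("wrist",q):
    p=W[e["pixels"]];p=p[np.isfinite(p[:,0])];k=p[p[:,2]>p[:,2].max()-.006];print(q,round(e["conf"],2),k.mean(0).round(4),k[:,2].max())
P=W.reshape(-1,3);P=P[np.isfinite(P[:,0])]
t=np.radians(11.7);c=np.array([.563,.0486]);ex=np.array([-np.cos(t),-np.sin(t)]);ey=np.array([np.sin(t),-np.cos(t)])
Q=P[:,:2]-c; L=np.c_[Q@ex,Q@ey]*1000
m=(P[:,2]>.018)&(P[:,2]<.031)&(abs(L[:,0])<125)&(abs(L[:,1])<90)
print("kit",cv2.minAreaRect((P[m,:2]*1000).astype(np.float32)),m.sum())
rem(.593,-.34,.25,0)
```

```text
bottle_a 0.85 [0.5076 0.0009 0.0728] 0.07486552205749919
jar_a 0.61 [0.5062 0.0068 0.0534] 0.056573920819543266
jar_a 0.57 [0.4928 0.0682 0.0569] 0.0592825627342643
kit ((564.5333251953125, 48.03822708129883), (220.2640380859375, 150.5037841796875), 11.63659954071045) 11292
t 7.25 tcp [0.5069 0.0013 0.2179] yang 11.8 turn 11.8 (q6 -0.21) shift cm [-34.13   8.61  -3.2 ] gap 0.050 F [-0.7  0.8 -0.9]
```

Call:
{"fn": "drive_tool", "kwargs": {"deltas": [[0,0,0,5.9,5],[0,0,0,5.9,5],[-3,0.8,-0.3,0,5],[-3.5,0.9,-0.3,0,5],[-3.5,0.9,-0.3,0,5],[-3.5,0.9,-0.3,0,5],[-3.5,0.9,-0.3,0,5],[-3.5,0.9,-0.3,0,5],[-3.5,0.9,-0.3,0,5],[-3.5,0.9,-0.3,0,5]]}}

```text
time_s: 8.08
eef_pos: [0.5771, -0.2751, 0.2394]
tcp_rot: [-2.22, -2.218, 0.002]
wrist_force: [0.3, 0.7, 0.9]
finger_gap: 0.0499
grip_force: 0.0
```

Call:
{"fn": "drive_tool", "kwargs": {"deltas": [[-3.5,0.8,0,0,5],[-2,0.6,0,0,5],[-1,0.1,0,0,5],[0,0,0,0,5],[0,0,0,0,5]]}}

```text
time_s: 8.5
eef_pos: [0.592, -0.3378, 0.2397]
tcp_rot: [-2.221, -2.218, 0.001]
wrist_force: [-0.4, 0.6, 0.3]
finger_gap: 0.0499
grip_force: 0.0
```

Run:
```python
from h import *
w=arm.get_image("wrist"); W=cloud(w); np.savez("w2.npz",W=W,c=w["color"])
P=W.reshape(-1,3);P=P[np.isfinite(P[:,0])&(abs(P[:,0]-.593)<.08)&(abs(P[:,1]+.34)<.1)]
m=(P[:,2]>.058)&(P[:,2]<.075); print("pal top",cv2.minAreaRect((P[m,:2]*1000).astype(np.float32)),np.median(P[m],0),m.sum())
m=(P[:,2]>.008)&(P[:,2]<.016); print("rack",cv2.minAreaRect((P[m,:2]*1000).astype(np.float32)),m.sum())
save(w,"f.png",None,1.4)
rem(.593,-.34,.06,0)
```

```text
pal top ((594.2355346679688, -342.52825927734375), (11.997097969055176, 118.40544128417969), 0.9200242161750793) [ 0.59401549 -0.33795202  0.06893866] 1787
rack ((594.1309814453125, -344.4647521972656), (100.19349670410156, 149.63882446289062), 1.0843688249588013) 11596
t 8.55 tcp [ 0.5922 -0.3373  0.2402] yang -0.0 turn -0.0 (q6 -0.52) shift cm [-0.3   0.11 18.02] gap 0.050 F [-0.6 -0.3  0.6]
```

View pics/f.png

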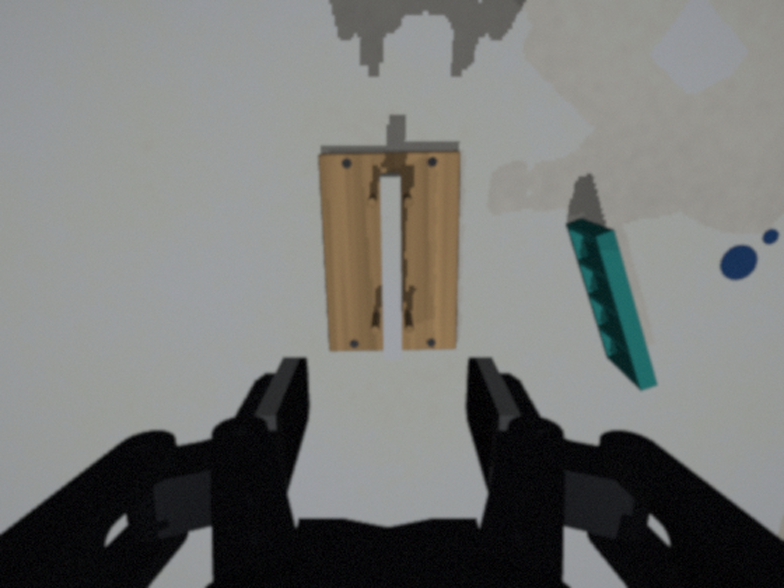

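The wrist view shows the white palette on edge at (392,265), with the teal look-alike at (612,300) off to the right. The palette's wells side isn't visible from straight above, so I shift towards the robot for an oblique look.

Call:
{"fn": "drive_tool", "kwargs": {"deltas": [[0,-2,0,0,5],[0,-4,1,0,5],[0,-4,1,0,5],[0,-4,1,0,5],[0,-2,1,0,5],[0,0,0,0,5]]}}

```text
time_s: 9.05
eef_pos: [0.4278, -0.3355, 0.1994]
tcp_rot: [-2.218, -2.216, 0.002]
wrist_force: [-0.9, 0.4, -0.9]
finger_gap: 0.0499
grip_force: 0.0
```

Run:
```python
from h import *
w=arm.get_image("wrist"); W=cloud(w)
P=W; m=np.isfinite(P[...,0])&(abs(P[...,0]-.594)<.012)&(abs(P[...,1]+.342)<.065)&(P[...,2]>.03)&(P[...,2]<.062)
v,u=np.nonzero(m); print(u.min(),u.max(),v.min(),v.max())
p=P[m]; 
for y in np.arange(-.40,-.28,.005):
    k=p[abs(p[:,1]-y)<.0025]; print(round(y,3),len(k),np.percentile(k[:,0],[5,50,95]).round(4) if len(k) else "")
l,t,r,b=max(u.min()-60,0),max(v.min()-40,0),u.max()+60,v.max()+40
save(w,"g.png",(l,t,r,b),min(3,780/(r-l),580/(b-t)))
```

```text
448 506 130 275
-0.4 81 [0.5886 0.5893 0.5898]
-0.395 92 [0.5885 0.5891 0.5896]
-0.39 104 [0.5834 0.589  0.5896]
-0.385 136 [0.5825 0.5888 0.5895]
-0.38 115 [0.5882 0.5889 0.5893]
-0.375 113 [0.5883 0.5887 0.5894]
-0.37 121 [0.5882 0.5887 0.5893]
-0.365 120 [0.588  0.5886 0.5891]
-0.36 120 [0.5879 0.5886 0.5892]
-0.355 123 [0.5878 0.5885 0.5891]
-0.35 124 [0.5878 0.5884 0.589 ]
-0.345 125 [0.5878 0.5883 0.589 ]
-0.34 127 [0.5876 0.5882 0.5888]
-0.335 132 [0.5875 0.5882 0.5887]
-0.33 130 [0.5875 0.588  0.5886]
-0.325 132 [0.5874 0.588  0.5886]
-0.32 145 [0.5873 0.5879 0.5886]
-0.315 138 [0.5872 0.5877 0.5883]
-0.31 141 [0.5871 0.5877 0.5883]
-0.305 124 [0.5869 0.5876 0.5883]
-0.3 129 [0.583  0.5875 0.5881]
-0.295 147 [0.587  0.5875 0.5882]
-0.29 151 [0.5867 0.5874 0.588 ]
-0.285 176 [0.5868 0.5875 0.5965]
```

View pics/g.png

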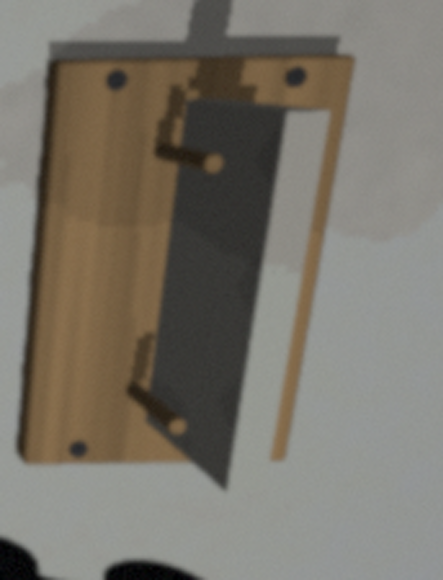

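The near (robot-side) face is flat from end to end. That is the underside, so the wells face world +x. The palette must be tipped towards the robot, where the table is free. I'll grip it by the top edge.

Call:
{"fn": "drive_tool", "kwargs": {"deltas": [[0,3,0,-1,4],[0,4,0,0,4],[0,4,0,0,4],[-0.7,4,0,0,4],[0,1.5,0,0,4],[0,0,0,0,4],[0,0,0,0,4]]}}

```text
time_s: 9.68
eef_pos: [0.5994, -0.3418, 0.2011]
tcp_rot: [-2.2, -2.243, -0.0]
wrist_force: [-0.3, 0.5, 0.2]
finger_gap: 0.04
grip_force: 0.0
```

Run:
```python
from h import *
rem(.594,-.3425,.060,1)
```

```text
t 9.68 tcp [ 0.5994 -0.3418  0.2011] yang 1.1 turn 0.1 (q6 -0.54) shift cm [-0.06 -0.54 14.11] gap 0.040 F [-0.3  0.5  0.2]
```

Call:
{"fn": "drive_tool", "kwargs": {"deltas": [[0,-0.5,1.5,0,4],[0,0,3,0,4],[0,0,3,0,4],[0,0,3,0,4],[0,0,2,0,4],[0,0,1,0,4],[0,0,0.6,0,4],[0,0,0,0,4],[0,0,0,0,0.5],[0,0,0,0,0.5]], "grip_force": 30}}

```text
time_s: 10.52
eef_pos: [0.5939, -0.3439, 0.062]
tcp_rot: [2.201, 2.238, 0.001]
wrist_force: [-0.0, 0.3, 0.7]
finger_gap: 0.0163
grip_force: 0.0
```

Call:
{"fn": "drive_tool", "kwargs": {"deltas": [[0,0,0,0,0.5],[0,0,0,0,0.5],[0,0,0,0,0.5],[0,0,0,0,0.5],[0,0,0,0,0.5]]}}

```text
time_s: 10.93
eef_pos: [0.594, -0.344, 0.0621]
tcp_rot: [2.201, 2.238, 0.001]
wrist_force: [-0.7, 1.1, 6.5]
finger_gap: 0.0115
grip_force: 31.8
```

Run:
```python
from h import *
rem(.594,-.3425,.060,1)
```

```text
t 10.93 tcp [ 0.594  -0.344   0.0621] yang 1.0 turn -0.0 (q6 -0.54) shift cm [ 0.15 -0.    0.21] gap 0.011 F [-0.7  1.1  6.5]
```

Call:
{"fn": "drive_tool", "kwargs": {"deltas": [[0,0,-0.5,0,0.5],[0,0,-1.5,0,0.5],[0,0,-2,0,0.5],[0,0,-2,0,0.5],[0,0,0,0,0.5],[0,-2,0,0,0.5],[0,-3,0,0,0.5],[0,-3,0,0,0.5],[0,-3,0,0,0.5],[0,-1.5,0,0,0.5]]}}

```text
time_s: 11.77
eef_pos: [0.4645, -0.3447, 0.12]
tcp_rot: [-2.201, -2.238, 0.001]
wrist_force: [0.8, 0.1, -1.4]
finger_gap: 0.0114
grip_force: 30.6
```

Call:
{"fn": "drive_tool", "kwargs": {"deltas": [[0,0,0,0,0.5],[0,0,2,0,0.5],[0,0,2,0,0.5],[0,0,1.5,0,0.5],[0,0,0.7,0,0.5],[0,0,0.3,0,0.5],[0,0,0,0,0.5],[0,0,0,0,0.5]]}}

```text
time_s: 12.43
eef_pos: [0.4688, -0.3458, 0.0559]
tcp_rot: [2.202, 2.24, 0.0]
wrist_force: [0.9, 0.3, -0.4]
finger_gap: 0.0114
grip_force: 30.6
```

Run:
```python
from h import *
rem(.47,-.344,.0505,1)
```

```text
t 12.43 tcp [ 0.4688 -0.3458  0.0559] yang 1.0 turn -0.0 (q6 -0.66) shift cm [0.18 0.13 0.54] gap 0.011 F [ 0.9  0.3 -0.4]
```

Call:
{"fn": "drive_tool", "kwargs": {"deltas": [[0,0,0.2,0,0.5],[0,0,0.2,0,0.5],[0,0,0.1,0,0.5],[0,0,0.05,0,0.5],[0,0,0,0,0.5]]}}

```text
time_s: 12.85
eef_pos: [0.4682, -0.3456, 0.0501]
tcp_rot: [2.202, 2.24, 0.0]
wrist_force: [0.1, 0.9, 1.6]
finger_gap: 0.0112
grip_force: 31.0
```

Call:
{"fn": "drive_tool", "kwargs": {"deltas": [[0,0,0.05,0,0.5],[0,0,0,0,0.5]]}}

```text
time_s: 13.02
eef_pos: [0.4683, -0.3456, 0.0501]
tcp_rot: [2.202, 2.24, 0.0]
wrist_force: [-1.7, 2.8, 8.5]
finger_gap: 0.0113
grip_force: 32.0
```

On the table. I release, go up and over to the +x side, close the fingers and push.

Call:
{"fn": "drive_tool", "kwargs": {"deltas": [[0,0,-0.05,0,3],[0,0,0,0,3],[0,0,0,0,3],[0,0,-1,0,3],[0,0,-2,0,3],[0,0,-2,0,3],[0,2,-1,0,0],[0,2,0,0,0],[0,0.5,0,0,0],[0,0,0,0,0]]}}

```text
time_s: 13.85
eef_pos: [0.5143, -0.3448, 0.1104]
tcp_rot: [2.2, 2.24, 0.0]
wrist_force: [-1.6, 0.2, 0.3]
finger_gap: -0.0
grip_force: 0.0
```

Run:
```python
from h import *
w=arm.get_image("wrist"); W=cloud(w)
P=W.reshape(-1,3);P=P[np.isfinite(P[:,0])&(abs(P[:,0]-.468)<.07)&(abs(P[:,1]+.344)<.09)&(P[:,2]>.01)&(P[:,2]<.07)]
m=P[:,2]>.048; print(m.sum(),np.median(P[m],0),cv2.minAreaRect((P[m,:2]*1000).astype(np.float32)))
rem(.51,-.344,.065,1)
```

```text
4277 [ 0.46873693 -0.32891102  0.05689521] ((468.4560546875, -337.07537841796875), (12.684118270874023, 104.21163940429688), 1.0632327795028687)
t 13.90 tcp [ 0.5129 -0.3445  0.1097] yang 1.0 turn 0.0 (q6 -0.61) shift cm [ 0.05 -0.28  4.47] gap -0.000 F [-0.1  0.8  0.2]
```

Call:
{"fn": "drive_tool", "kwargs": {"deltas": [[0,0,1.5,0,0],[0,0,2,0,0],[0,0,1.2,0,0],[0,0,0,0,0],[0,-1,0,0,0],[0,-0.6,0,0,0],[0,-0.4,0,0,0],[0,-0.4,0,0,0],[0,-0.4,0,0,0],[0,-0.4,0,0,0]]}}

```text
time_s: 14.73
eef_pos: [0.4809, -0.3455, 0.0634]
tcp_rot: [2.202, 2.239, 0.0]
wrist_force: [-0.4, 0.5, -0.5]
finger_gap: 0.0002
grip_force: 0.0
```

Call:
{"fn": "drive_tool", "kwargs": {"deltas": [[0,-0.4,0,0,0],[0,-0.4,0,0,0],[0,-0.4,0,0,0],[0,-0.4,0,0,0],[0,-0.4,0,0,0],[0,0,0,0,0],[0,0,-3,0,3],[0,0,-4,0,8],[0,0,-4,0,8],[0,0,0,0,8]]}}

```text
time_s: 15.57
eef_pos: [0.4645, -0.3482, 0.1802]
tcp_rot: [2.195, 2.232, 0.002]
wrist_force: [2.3, -1.1, 1.9]
finger_gap: 0.0476
grip_force: 0.0
```

Run:
```python
from h import *
w=arm.get_image("wrist"); W=cloud(w)
P=W.reshape(-1,3);P=P[np.isfinite(P[:,0])&(abs(P[:,0]-.45)<.085)&(abs(P[:,1]+.344)<.13)&(P[:,2]>.006)&(P[:,2]<.08)]
m=P[:,2]>.0; print(m.sum(),np.percentile(P[m],[2,50,98],axis=0),cv2.minAreaRect((P[m,:2]*1000).astype(np.float32)))
save(w,"i.png")
rem(.44,-.344,.022,1)
```

```text
3493 [[ 0.40515609 -0.40272333  0.00604585]
 [ 0.43120828 -0.34308878  0.01265844]
 [ 0.46032182 -0.28640694  0.01427746]] ((432.76995849609375, -344.9857177734375), (56.09396743774414, 118.1330795288086), 1.1588820219039917)
t 15.62 tcp [ 0.4635 -0.3474  0.1773] yang 1.0 turn -0.0 (q6 -0.66) shift cm [ 0.45 -2.44 15.51] gap 0.056 F [ 0.2  0.1 -0.1]
```

View pics/i.png

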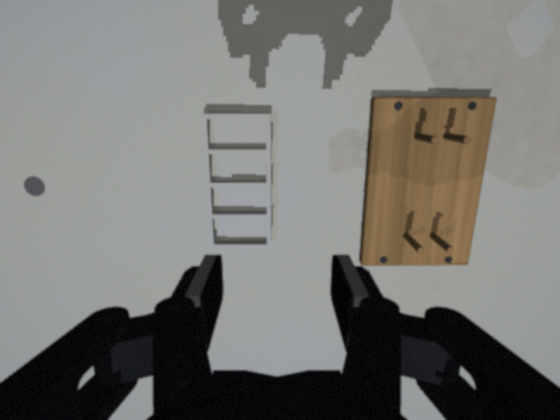

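The palette lies wells up at (240,178). I move above it and check how far the fingertips reach at this opening.

Call:
{"fn": "drive_tool", "kwargs": {"deltas": [[-0.5,-3,1,0,5.6],[0,0,2,0,5.6],[0,0,2,0,5.6],[0,0,0,0,5.6],[0,0,0,0,5.6],[0,0,0,0,5.6]]}}

```text
time_s: 16.12
eef_pos: [0.4315, -0.3512, 0.123]
tcp_rot: [-2.202, -2.24, -0.0]
wrist_force: [-0.2, 0.3, -0.1]
finger_gap: 0.0558
grip_force: 0.0
```

Run:
```python
from h import *
w=arm.get_image("wrist"); W=cloud(w); s=arm.read_state(); r=R.from_rotvec(s["tcp_rot"]).as_matrix()
T=(W-s["eef_pos"])@r*1000
m=np.isfinite(T[...,0])&(abs(abs(T[...,1])-35)<12)&(abs(T[...,0])<14)&(T[...,2]>-30)&(T[...,2]<40)
print("tips z ahead of TCP mm",np.percentile(T[m][:,2],[50,90,99,100]),m.sum())
print("pads y",np.percentile(T[m][:,1],[0,5,50,95,100]))
rem(.4328,-.353,.022,1.1)
```

```text
tips z ahead of TCP mm [-11.98142259   5.47301508  12.40818014  15.32339796] 5660
pads y [-46.95933514 -39.26820456  27.53175158  39.04660647  46.95934772]
t 16.17 tcp [ 0.4318 -0.3514  0.1235] yang 1.0 turn -0.1 (q6 -0.70) shift cm [-0.15  0.09 10.15] gap 0.056 F [ 0.1 -0.1  0.6]
```

Call:
{"fn": "drive_tool", "kwargs": {"deltas": [[-0.15,0.1,2,0,7.6],[0,0,3,0,7.6],[0,0,2.5,0,7.6],[0,0,1.5,0,7.6],[0,0,1,0,7.6],[0,0,0.5,0,7.6],[0,0,0,0,7.6],[0,0,0,0,4.5],[0,0,0,0,4.5],[0,0,0,0,4.5]], "grip_force": 25}}

```text
time_s: 17.0
eef_pos: [0.433, -0.3532, 0.0191]
tcp_rot: [2.201, 2.239, 0.0]
wrist_force: [-0.4, 1.0, 4.9]
finger_gap: 0.0554
grip_force: 27.3
```

Call:
{"fn": "drive_tool", "kwargs": {"deltas": [[0,0,0,0,4.5],[0,0,0,0,4.5],[0,0,0,0,4.5],[0,0,0,0,4.5]]}}

```text
time_s: 17.33
eef_pos: [0.433, -0.3532, 0.0191]
tcp_rot: [2.201, 2.239, 0.0]
wrist_force: [-0.3, 0.4, 6.7]
finger_gap: 0.0552
grip_force: 27.4
```

Call:
{"fn": "drive_tool", "kwargs": {"deltas": [[0,0,-1,0,4.5],[0,0,-2,0,4.5],[0,0,-3,0,4.5],[0,0,-4,0,4.5],[0,0,-2,0,4.5],[0,0,0,0,4.5]]}}

```text
time_s: 17.83
eef_pos: [0.4345, -0.3545, 0.1434]
tcp_rot: [2.197, 2.234, 0.001]
wrist_force: [0.6, -0.8, -1.3]
finger_gap: 0.0554
grip_force: 27.6
```

```bash
cat >> h.py <<'E'
C=np.array([.5645,.0480]);t=np.radians(11.64);EX=np.array([-np.cos(t),-np.sin(t)]);EY=np.array([np.sin(t),-np.cos(t)])
def kit(x,y): return C+EX*x/1000+EY*y/1000
def pal():
    w=arm.get_image("wrist"); W=cloud(w); s=arm.read_state(); r=R.from_rotvec(s["tcp_rot"]).as_matrix()
    T=(W-s["eef_pos"])@r*1000
    ok=np.isfinite(T[...,0])&(abs(T[...,1])<26)&(abs(T[...,0])<90)&(T[...,2]<40)&(T[...,2]>-25)
    return w,W,T,ok
E
python3 - <<'E'
from h import *
w,W,T,ok=pal()
p=T[ok]
for x in range(-80,90,8):
    k=p[abs(p[:,0]-x)<4]
    if len(k): print(x,len(k),np.percentile(k[:,2],[2,50,98]).round(1))
rem(*kit(-33,0),.14,-78.4)
E
```

```text
-48 1820 [ 3.4  9.5 12.5]
-40 1657 [ 3.2 11.6 12.7]
-32 1695 [ 3.3 11.6 12.8]
-24 727 [2.7 3.8 8.5]
-16 3010 [ 3.1 10.7 12.7]
-8 1984 [ 3.3 11.6 12.8]
0 1553 [ 3.3 11.6 12.9]
8 2654 [ 2.8  4.9 12.6]
16 2254 [ 3.3 11.7 12.9]
24 2387 [ 3.5 11.7 13. ]
32 1887 [ 2.9 11.2 12.9]
40 3208 [ 2.8 10.9 13. ]
48 2739 [ 3.4 11.8 13.1]
56 2833 [ 3.3 11.7 13.1]
64 2542 [ 2.7  4.2 12.7]
t 17.88 tcp [ 0.4335 -0.3537  0.141 ] yang 1.0 turn 79.4 (q6 -0.70) shift cm [ 2.421e+01 -3.672e+01  2.000e-02] gap 0.055 F [ 1.3 -0.3 -1.9]
```

Call:
{"fn": "drive_tool", "kwargs": {"deltas": [[0,0,0,6.6,4.5],[0,0,0,6.6,4.5],[0,0,0,6.6,4.5],[0,0,0,6.6,4.5],[0,0,0,6.6,4.5],[0,0,0,6.6,4.5],[0,0,0,6.6,4.5],[0,0,0,6.6,4.5],[0,0,0,6.6,4.5],[0,0,0,6.6,4.5]]}}

```text
time_s: 18.72
eef_pos: [0.4313, -0.3519, 0.1365]
tcp_rot: [-3.067, -0.67, 0.002]
wrist_force: [0.1, 0.0, -1.2]
finger_gap: 0.0552
grip_force: 27.6
```

Call:
{"fn": "drive_tool", "kwargs": {"deltas": [[0,0,0,6.6,4.5],[0,0,0,6.6,4.5],[0,0,0,0.2,4.5],[0,0,0,0,4.5]]}}

```text
time_s: 19.05
eef_pos: [0.4315, -0.3521, 0.1368]
tcp_rot: [-3.124, -0.322, 0.002]
wrist_force: [0.9, -0.6, -1.1]
finger_gap: 0.0551
grip_force: 27.6
```

Run:
```python
from h import *
rem(*kit(-18,0),.1,-78.36)
```

```text
t 19.05 tcp [ 0.4315 -0.3521  0.1368] yang -78.2 turn 0.1 (q6 0.68) shift cm [ 22.9  -36.5    3.71] gap 0.055 F [ 0.9 -0.6 -1.1]
```

Call:
{"fn": "drive_tool", "kwargs": {"deltas": [[1.5,-2.5,0,0,4.5],[2,-3.2,0,0,4.5],[2,-3.2,0,0,4.5],[2,-3.2,0,0,4.5],[2,-3.2,0,0,4.5],[2,-3.2,0,0,4.5],[2,-3.2,0,0,4.5],[2,-3.2,0,0,4.5],[2,-3.2,0,0,4.5],[2,-3.2,0,0,4.5]]}}

```text
time_s: 19.88
eef_pos: [0.5604, -0.005, 0.1374]
tcp_rot: [-3.125, -0.324, 0.001]
wrist_force: [0.5, -0.6, -1.0]
finger_gap: 0.0548
grip_force: 27.6
```

Call:
{"fn": "drive_tool", "kwargs": {"deltas": [[2,-3.2,0,0,4.5],[1.4,-2,0,0.1,4.5],[0,0,1,0,4.5],[0,0,1,0,4.5],[0,0,1,0,4.5],[0,0,0,0,4.5],[0,0,0,0,4.5]]}}

```text
time_s: 20.47
eef_pos: [0.582, 0.0497, 0.1066]
tcp_rot: [3.126, 0.313, -0.004]
wrist_force: [0.4, -0.1, -0.9]
finger_gap: 0.0554
grip_force: 27.6
```

Run:
```python
from h import *
w,W,T,ok=pal()
# palette top points -> kit frame ends
P=W[np.isfinite(W[...,0])]; L=np.c_[(P[:,:2]-C)@EX,(P[:,:2]-C)@EY]*1000
m=(P[:,2]>.085)&(P[:,2]<.115)&(abs(L[:,0]+26)<75)&(abs(L[:,1])<27.5)
print("palette kit-x range",np.percentile(L[m][:,0],[.5,99.5]),cv2.minAreaRect(L[m].astype(np.float32)),np.median(P[m][:,2]))
m=(P[:,2]>.019)&(P[:,2]<.031)&(abs(L[:,0])<118)&(abs(L[:,1])<82)
print("kit edges",L[m].min(0),L[m].max(0))
save(w,"j.png")
rem(*kit(-18,0),.041,-78.36)
```

```text
palette kit-x range [-85.78059694  28.46562214] ((-28.163320541381836, 0.0021991729736328125), (54.995723724365234, 116.05655670166016), 89.9986343383789) 0.09283895207906567
kit edges [-109.88384707  -74.76953967] [58.58070674 76.22509134]
t 20.52 tcp [0.5828 0.0498 0.1073] yang -78.6 turn -0.2 (q6 1.45) shift cm [-0.01 -0.19  6.63] gap 0.055 F [-0.2  0.2 -0.2]
```

View pics/j.png

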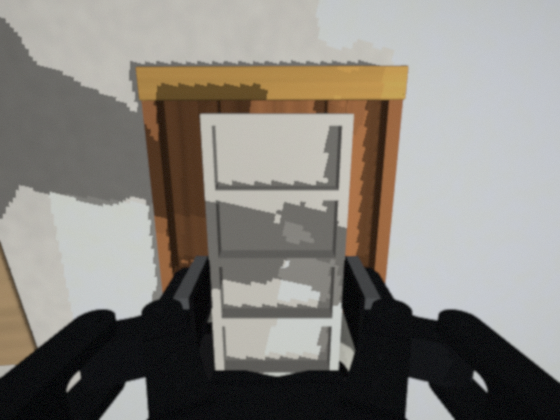

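Wrist view: the palette (207-350, 115-370) hangs level above the bay, its far end just short of the lip (bottom edge at row 100). I lower it until the near end rests on the cross wall.

Call:
{"fn": "drive_tool", "kwargs": {"deltas": [[0,-0.15,1,-0.2,4.5],[0,0,2,0,4.5],[0,0,2,0,4.5],[0,0,1,0,4.5],[0,0,0.5,0,4.5],[0,0,0,0,4.5],[0,0,0,0,4.5]]}}

```text
time_s: 21.1
eef_pos: [0.5833, 0.0522, 0.0431]
tcp_rot: [-3.125, -0.319, -0.001]
wrist_force: [-0.3, -0.3, -1.1]
finger_gap: 0.055
grip_force: 27.6
```

Call:
{"fn": "drive_tool", "kwargs": {"deltas": [[0,0,0.2,0,4.5],[0,0,0.2,0,4.5],[0,0,0.1,0,4.5],[0,0,0,0,4.5]], "grip_force": 20}}

```text
time_s: 21.43
eef_pos: [0.5845, 0.0525, 0.0388]
tcp_rot: [3.125, 0.319, 0.005]
wrist_force: [2.9, 0.4, 4.4]
finger_gap: 0.0553
grip_force: 28.4
```

Call:
{"fn": "drive_tool", "kwargs": {"deltas": [[0,0,0.1,0,4.5],[0,0,0.1,0,4.5],[0,0,0.1,0,4.5],[0,0,0,0,4.5]]}}

```text
time_s: 21.77
eef_pos: [0.585, 0.0526, 0.0358]
tcp_rot: [-3.125, -0.319, -0.006]
wrist_force: [4.6, 1.0, 4.3]
finger_gap: 0.0554
grip_force: 28.8
```

```bash
cat >> h.py <<'E'
def prof():
    w,W,T,ok=pal(); s=arm.read_state()
    P=W[np.isfinite(W[...,0])]; L=np.c_[(P[:,:2]-C)@EX,(P[:,:2]-C)@EY]*1000
    for x in range(-90,40,10):
        k=(abs(L[:,0]-x)<3)&(abs(L[:,1])<25)&(P[:,2]<s["eef_pos"][2]+.02)
        if k.sum()>20: print(x,np.percentile(P[k][:,2]*1000,[2,50,97]).round(1),end="; ")
    print(); return w
E
python3 - <<'E'
from h import *
prof(); rem(*kit(-18,0),.033,-78.36)
E
```

```text
-90 [ 5.9 21.4 27.9]; -80 [13.5 14.9 22.7]; -70 [14.7 16.1 23.7]; -60 [16.  24.5 26.3]; -50 [17.1 18.5 26.2]; -40 [18.3 19.7 27.6]; -30 [19.8 28.1 29.8]; -20 [20.8 22.1 30.1]; -10 [21.9 23.3 31.2]; 0 [23.9 32.2 33.3]; 10 [24.4 25.7 33.6]; 20 [25.6 26.9 28.9]; 
t 21.82 tcp [0.585  0.0526 0.0359] yang -78.3 turn 0.0 (q6 1.45) shift cm [-0.3   0.04  0.29] gap 0.055 F [5.2 1.  5.4]
```

Call:
{"fn": "drive_tool", "kwargs": {"deltas": [[-0.1,0,0.1,0,4.5],[-0.1,0,0.1,0,4.5],[0,0,0.1,0,4.5],[0,0,0.1,0,4.5],[0,0,0,0,4.5]]}}

```text
time_s: 22.23
eef_pos: [0.5845, 0.0524, 0.0343]
tcp_rot: [-3.125, -0.319, -0.011]
wrist_force: [-0.1, 1.5, 28.6]
finger_gap: 0.0552
grip_force: 31.7
```

Run:
```python
from h import *
prof(); rem(*kit(-18,0),.033,-78.36)
```

```text
-90 [ 5.9  8.5 27.9]; -80 [10.5 11.9 19.7]; -70 [12.  13.4 21.1]; -60 [13.5 19.1 24.1]; -50 [15.  16.4 24. ]; -40 [16.5 17.9 25.7]; -30 [18.1 26.4 28.2]; -20 [19.5 20.8 28.6]; -10 [21.  22.3 30. ]; 0 [22.6 31.3 32.6]; 10 [23.9 25.3 33.2]; 20 [25.4 26.8 28.2]; 
t 22.28 tcp [0.5845 0.0524 0.0343] yang -78.3 turn 0.0 (q6 1.45) shift cm [-0.25  0.03  0.13] gap 0.055 F [-1.6  1.2 30. ]
```

Tilted to about 8.6° and touching at both ends. I ease the load slightly and slide the end under the lip.

Call:
{"fn": "drive_tool", "kwargs": {"deltas": [[0,0,-0.2,0,4.5],[0,0,0,0,4.5],[0.3,0,-0.1,0,4.5],[0.3,0,0,0,4.5],[0.3,0,0,0,4.5],[0,0,0,0,4.5]]}}

```text
time_s: 22.78
eef_pos: [0.5872, 0.0533, 0.0342]
tcp_rot: [3.125, 0.32, -0.009]
wrist_force: [-10.1, -2.5, 19.1]
finger_gap: 0.0553
grip_force: 30.7
```

Run:
```python
from h import *
prof(); rem(*kit(-33,0),.033,-78.36)
```

```text
-90 [ 6.3 19.1 28.1]; -80 [10.8 12.2 20.1]; -70 [12.4 13.7 21.6]; -60 [13.9 22.7 24.2]; -50 [15.2 16.6 24.4]; -40 [16.7 18.2 25.9]; -30 [21.3 27.3 28.4]; -20 [19.6 21.1 28.7]; -10 [21.1 22.5 30.7]; 0 [24.5 31.  32.4]; 10 [24.  25.4 33.3]; 20 [25.5 26.8 28.7]; 
t 22.83 tcp [0.5871 0.0533 0.0342] yang -78.3 turn 0.0 (q6 1.46) shift cm [0.98 0.06 0.11] gap 0.055 F [-9.7 -2.3 17.5]
```

Call:
{"fn": "drive_tool", "kwargs": {"deltas": [[0,0,-0.1,0,4.5],[0,0,-0.1,0,4.5],[0,0,0,0,4.5],[0,0,0,0,4.5]]}}

```text
time_s: 23.17
eef_pos: [0.5896, 0.0538, 0.0355]
tcp_rot: [-3.125, -0.319, 0.001]
wrist_force: [0.4, 1.0, -1.3]
finger_gap: 0.0552
grip_force: 28.6
```

Run:
```python
from h import *
prof(); rem(*kit(-33,0),.033,-78.36)
```

```text
-90 [12.  20.3 28.1]; -80 [12.7 14.2 22. ]; -70 [14.1 15.6 23.3]; -60 [16.1 17.8 25.6]; -50 [16.9 18.4 26.2]; -40 [18.4 19.9 28.6]; -30 [20.2 21.5 29.6]; -20 [21.1 22.6 30.4]; -10 [22.8 26.  33. ]; 0 [24.5 25.8 33.5]; 10 [25.5 26.8 34.5]; 20 [26.8 28.  30.1]; 
t 23.22 tcp [0.5897 0.0538 0.0355] yang -78.3 turn 0.0 (q6 1.46) shift cm [0.72 0.06 0.25] gap 0.055 F [ 0.2 -0.6 -1.4]
```

Call:
{"fn": "drive_tool", "kwargs": {"deltas": [[0,0,0.1,0,4.5],[0.2,0,0,0,4.5],[0.2,0,0,0,4.5],[0.2,0,0,0,4.5],[0.15,0,0,0,4.5],[0,0,0,0,4.5],[0,0,0,0,4.5]]}}

```text
time_s: 23.8
eef_pos: [0.5973, 0.0553, 0.0348]
tcp_rot: [3.125, 0.319, 0.0]
wrist_force: [0.3, -0.2, -1.4]
finger_gap: 0.0552
grip_force: 28.6
```

Run:
```python
from h import *
prof(); rem(*kit(-33,0),.033,-78.36)
```

```text
-90 [12.  13.7 28.1]; -80 [13.1 14.5 22.3]; -70 [14.8 23.4 24.8]; -60 [16.  17.4 25.3]; -50 [17.4 18.7 26.5]; -40 [19.8 27.6 28.8]; -30 [20.1 21.6 29.5]; -20 [21.6 23.  31.8]; -10 [24.3 26.6 33.2]; 0 [24.4 25.7 33.8]; 10 [25.7 27.1 29.2]; 
t 23.85 tcp [0.5973 0.0553 0.0348] yang -78.3 turn 0.0 (q6 1.46) shift cm [-0.06  0.05  0.18] gap 0.055 F [ 0.1 -0.2 -1.4]
```

The end is now under the lip. I lower the other end in the grip.

Call:
{"fn": "drive_tool", "kwargs": {"deltas": [[-0.1,0,0.15,0,4.5],[0,0,0.15,0,4.5],[0,0,0.15,0,4.5],[0,0,0.15,0,4.5],[0,0,0,0,4.5]]}}

```text
time_s: 24.27
eef_pos: [0.5957, 0.055, 0.0285]
tcp_rot: [3.125, 0.319, -0.002]
wrist_force: [-4.1, -1.2, 3.8]
finger_gap: 0.0553
grip_force: 29.3
```

Call:
{"fn": "drive_tool", "kwargs": {"deltas": [[0,0,0.1,0,4.5],[0,0,0.1,0,4.5],[0,0,0.1,0,4.5],[0,0,0,0,4.5]]}}

```text
time_s: 24.6
eef_pos: [0.5962, 0.055, 0.0256]
tcp_rot: [3.125, 0.319, -0.0]
wrist_force: [-3.1, -1.3, 3.5]
finger_gap: 0.0554
grip_force: 29.5
```

Run:
```python
from h import *
prof(); rem(*kit(-33,0),.025,-78.36)
```

```text
-90 [10.  11.7 28. ]; -80 [10.1 11.4 19. ]; -70 [10.7 19.1 20.5]; -60 [10.5 11.7 19.5]; -50 [10.7 11.9 19.8]; -40 [18.7 19.9 21. ]; -30 [11.1 12.3 20.1]; -20 [11.3 12.5 20.3]; -10 [18.7 20.5 21.5]; 0 [11.7 12.8 20.6]; 10 [12.  13.2 20.2]; 
t 24.65 tcp [0.5961 0.0551 0.0257] yang -78.3 turn 0.0 (q6 1.46) shift cm [0.06 0.05 0.07] gap 0.055 F [-3.9 -1.4  3.6]
```

Call:
{"fn": "drive_tool", "kwargs": {"deltas": [[0,0,0.05,0,4.5],[0,0,0,0,5.8],[0,0,0,0,6.5],[0,0,0,0,7.2],[0,0,0,0,7.2],[0,0,-1,0,7.2],[0,0,-2,0,7.2],[0,0,-4,0,7.2],[0,0,-4,0,7.2],[0,0,-4,0,7.2]]}}

```text
time_s: 25.48
eef_pos: [0.5958, 0.055, 0.1774]
tcp_rot: [-3.125, -0.319, 0.001]
wrist_force: [0.8, -0.0, 0.2]
finger_gap: 0.0721
grip_force: 0.0
```

Call:
{"fn": "drive_tool", "kwargs": {"deltas": [[-2,0,-2,0,7.2],[-2,0,0,0,7.2],[0,0,0,0,7.2],[0,0,0,0,7.2]]}}

```text
time_s: 25.82
eef_pos: [0.5567, 0.0469, 0.1964]
tcp_rot: [3.125, 0.319, 0.002]
wrist_force: [0.7, -0.3, -0.3]
finger_gap: 0.072
grip_force: 0.0
```

Run:
```python
from h import *
w=prof(); rem(*kit(-33,0),.025,-78.36)
save(w,"k.png",None,1.3)
W=cloud(w);P=W[np.isfinite(W[...,0])]; L=np.c_[(P[:,:2]-C)@EX,(P[:,:2]-C)@EY]*1000
m=(P[:,2]>.009)&(P[:,2]<.0205)&(abs(L[:,0]+41)<61)&(abs(L[:,1])<31); print(L[m].min(0),L[m].max(0))
```

```text
-90 [ 9.7 11.4 28.2]; -80 [ 9.3 11.  18.3]; -70 [ 9.9 18.7 20.3]; -60 [ 9.4 11.  18.9]; -50 [ 9.6 11.1 19.2]; -40 [ 9.9 18.3 20.1]; -30 [ 9.7 11.1 18.4]; -20 [ 9.5 11.2 18.8]; -10 [ 9.6 11.6 19.8]; 0 [ 9.6 11.1 17.8]; 10 [ 9.5 11.1 17.8]; 20 [10.2 20.8 24.1]; 30 [ 5.7  7.7 23.5]; 
t 25.87 tcp [0.5573 0.047  0.1958] yang -78.3 turn 0.0 (q6 1.45) shift cm [ 4.01  0.05 17.09] gap 0.072 F [ 0.  -0.6  0.4]
[-93.15425477 -29.75471759] [19.99640359 30.10458183]
```

View pics/k.png

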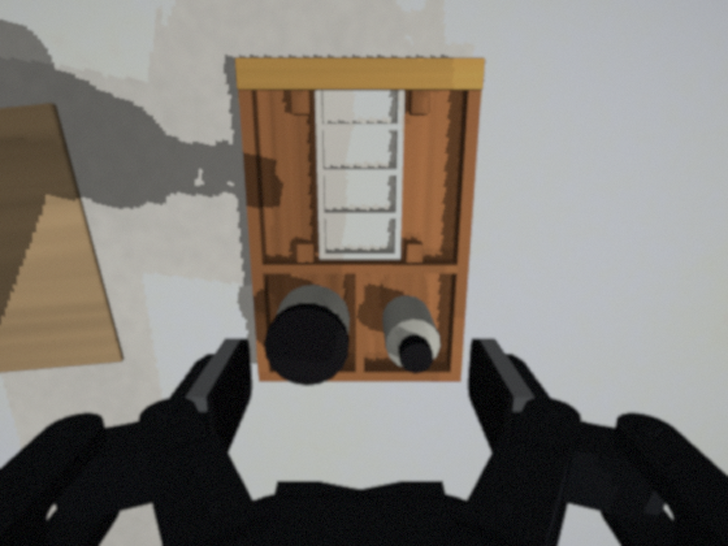

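The palette lies flat, level and wells up at (360,175), its far end under the lip at row 88. The jar (308,335) and the bottle (412,335) stand in their bays, and the gripper is clear of everything, so I hand in.

```bash
python3 -c "
from plant import arm
print(arm.close_job())"
```

```text
the job is handed in; nothing more can be done
None
```

The paint kit is handed in: the box already held a squat jar, so I stood one slim bottle in the empty bay and laid the white palette flat, wells up, with one end under the brass lip; the arm touched nothing else, and it took about 26 s.

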